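Fit the keyed drive shaft of the revolving cake display and hold it home

TASK

Take the keyed drive shaft out of its wooden stand, slide it upright in under the clear guard through the guard's front slot, and lower it into the pulley hub, turning it until the key slips into the keyway. Keep pushing against the ejector spring until the shaft's collar sits flush on the hub. Finish while still gripping the shaft and pressing it fully home, so that the set screw could be tightened; leave the screwdriver, the rubber stamp and the tape where they are.

Things in the scene. Friction and masses are not known exactly. Their poses are not given: they have to be found in the camera images.
- drive_shaft: Keyed shaft, 144 mm tall, 0.22 kg, loose, upright in the stand. Origin: centre of its lower tip; z up. From the tip: steel, 16 mm thick, to z = 34 (first 7 mm tapered to 9 mm thick); brass key on the -x side, 5 mm wide, reaching 12 mm from the axis, z = 12 to 32; dark collar, 34 mm across, z = 34 to 40; neck, 12 mm thick, to z = 104; black grip to z = 144 (all mm).
- grip (a point): Centre of the shaft's flat black grip, 124 mm above the tip, axes as the shaft's. The grip is 14 mm thick along y, 34 mm along x, 40 mm tall (z 104 to 144 mm above the tip); a red stripe on its -x edge and top shows the key's side.
- shaft_stand: Fixed round wooden stand, 42 mm tall, foot 74 mm across, 58 mm above it, upright hole 27 mm across. The shaft hangs in it by its collar, tip 8 mm above the worktop, and lifts straight out (34 mm). Origin: centre of the underside, z up.
- drive_unit: Fixed grey drive unit of the display, foot 142 x 126 mm. Origin: on the worktop, on the pulley's upright axis; z up; -x is its front, roughly toward the robot. Rear column at x = 45 to 81 mm, 92 mm wide, 110 mm tall. Pulley disc 79 mm across, top at z = 42 mm; hub face at z = 54 mm. A clear guard plate lies over the pulley (see slot_mouth).
- slot_mouth (a point): Middle of the guard slot's open front end, 24 mm in front of the pulley axis; axes as drive_unit. Clear plate, 84 mm wide, underside z = 110, top z = 115 mm above the worktop, reaching back to the column. Slot with yellow edges, 20 mm wide, runs along +x to 10 mm past the axis. Neck fits; collar and key do not: slide in level from the front, collar under the plate, grip above.
- hub_mouth (a point): Centre of the hub's bore at its top face, 54 mm above the worktop, turning with the pulley (stiff, 0.25 N m). z up; -x points along the keyway, marked by a red line on the pulley. Bore 18.6 mm; keyway 8 mm wide, to 13.5 mm from the axis. Unaligned, the key stops on the face with the tip 12 mm down; it slips in when shaft and hub yaw agree to 0.15 rad (centred). Home: tip 34 mm down, collar on the face.
- ejector (a joint): Spring ejector pin in the bore, metres pressed down: 0 when free (its top 24 mm below the hub mouth), 0.010 with the shaft home, stop at 0.012. It pushes up with about 4 N when first met and 9 N at home, and lifts the shaft if it is let go.
- screwdriver: Small screwdriver with yellow handle, 172 x 21 x 21 mm, lying loose; bystander. Origin: centre of the underside.
- stamp: Wooden rubber stamp, 29 x 60 x 75 mm, standing loose; bystander. Origin: centre of the underside.
- masking_tape: Roll of tape, 103 x 101 x 25 mm, lying flat and loose; bystander. Origin: centre of the underside.
Things that resemble listed ones, but are neither listed nor needed, are in the scene too. What is shaped like the drive_shaft but turquoise is not meant.

How it is judged:
By the outcome, as a careful person would: the job done as asked, in the order asked, and still so for the second after the job is handed in, while the arm keeps its last pose, push and grip.
It also fails if it takes over 45 s, if anything falls off the work surface, if the arm or the gripper's body presses on something with over 40 N, if the wrist force passes 120 N, or if a joint passes its speed limit or range.

ROBOT

A 6-joint arm with a two-finger parallel gripper is mounted at the origin on a cart in front of the work surface, level with it; the furniture and walls round the work are solid. World frame = base frame: x ahead of the robot, y to its left, z up, the work surface at z = 0. Lengths are in m, angles in rad, forces in N, time in s.
With the tool pointing down it reaches from about 0.225 to 0.875 m from the base axis. Payload 3.4 kg.
Tool frame: the origin (TCP) lies between the finger pads; the fingertips stand 11 mm ahead of it and the grasp point (between the pads) lies 8 mm behind it; z points along the fingers, y is the direction in which the jaws open and shut (so a half turn about z gives the same grasp; the last joint's range is limited). The gripper opens to 85 mm and grips with 20 to 120 N. Pads are 22 mm wide; open, the fingers measure 114 mm over their backs; the gripper's body (76 mm by 85 mm) begins 54 mm behind the grasp point. The pads swing forward as they close: fully open they stand 13 mm farther back than shut.
Start: joints at [-1.234, 0.276, 1.505, -0, 1.361, -0.121], TCP at [0.254, -0.516, 0.242] pointing down, gripper open.
Joint ranges: [-2.89, 2.89], [-0.75, 2.08], [0.22, 2.7], [-1.18, 4.32], [0.11, 2.71], [-2.7, 2.7]. Speed limits (rad/s): [2.57, 2.57, 3.14, 3.14, 3.14, 3.14].

INTERFACE

Orientations are given as a unit quaternion [w, x, y, z].
In Python, from rig import manip gives the robot as it stands. The module is installed in compiled form; this text tells all that it offers.
- The arm moves only by the tool move_arm, never from a script. Its argument "series" is a list that holds one entry, the list of rows, each a list of 7 numbers: the shift along the world's x, y, z in m, then the turn, a rotation vector about the world's x, y, z in rad, then the finger opening in m, from 0 to 0.0854. A call has 1 to 20 rows; each row shifts and turns the commanded pose from where the row before left it; what a row does not reach is not made up. A row lasts 1/12 s, in which the tool goes at most 41.7 mm and 7.16 degrees, less where a joint would pass 70% of its speed; a pose out of reach is approached as far as the arm can. A call with a gripper value outside its range is refused whole. The fingers move at their own pace and stop on an object; "newtons" is the grip in N (left out, the last holds). Time passes only in rows, so rows that do not move let the fingers close. It gives the time, the measured TCP pose, the force and the opening at its end, in the units of the state.
- manip.get_state(): the state, without advancing time (a new reading comes with each control period).
- manip.get_image(name): name is "scene" or "side" or "wrist"; returns a dict with "color" (400x640x3 uint8, red, green, blue), "fx", "fy", "cx", "cy" (pixels), "R" (3x3) and "t" (3): a world point X has camera coordinates R X + t; the wrist camera has in their place "tool_from_camera" (4x4, takes a point from camera to tool coordinates, whose origin is the TCP and whose axes are the flange's). Camera axes: x right, y down, z forward; pixel columns grow to the right and rows downward; lengths in m; the calibration is good to about 2 mm. A picture is of the moment at which its call begins: read the wrist's pose just before it. There is no depth.
- manip.sign_off(): hands the job in, once; it reports no verdict.
The state is a dict: "clock": time; "qpos": joint angles; "qd": joint speeds; "effort": joint torques, N m; "position": TCP position; "ee_rot": TCP orientation; "contact_force": force on the tool from outside, world axes, zero at the start; "moment": the same for the moment, N m; "width": finger opening in m.
Only numpy, scipy, OpenCV 4.12 (cv2) and the standard library are available. Lean on these libraries where they do the work, as an engineer would, in place of code of your own. Each camera call takes 0.05 s, during which the arm holds its last target.

## Working session

There is one attempt and no reset: what is moved stays moved. The work goes in short steps, Python scripts to look and compute and a tool call to move; the robot and the scene stay as the last step left them, time stands still between calls to the robot, and variables do not carry over. Pictures are saved under pics/ and viewed, and the job is handed in when it is done.

Besides the shell and the picture viewer there is one more tool, called after "Call:" as a command line: name --argument value ..., lists and objects as JSON in quotes. move_arm: Moves the arm, as the interface text tells. Its arguments: {"type":"object","properties":{"series":{"type":"array"},"newtons":{"type":"number"}},"required":["series"]}

```bash
mkdir -p pics; cat > h.py <<'E'
import numpy as np, cv2
from rig import manip
def save(name,fn,scale=1):
    im=manip.get_image(name); c=im["color"]
    cv2.imwrite("pics/"+fn,c[:,:,::-1]); return im
def ray(im,u,v):
    d=np.array([(u-im["cx"])/im["fx"],(v-im["cy"])/im["fy"],1.0]);R=np.array(im["R"]);t=np.array(im["t"])
    return -R.T@t, R.T@d
def onplane(im,u,v,z):
    o,d=ray(im,u,v); return o+d*(z-o[2])/d[2]
def proj(im,X):
    c=np.array(im["R"])@np.array(X)+np.array(im["t"]); return im["fx"]*c[0]/c[2]+im["cx"],im["fy"]*c[1]/c[2]+im["cy"]
E
python3 - <<'E'
from h import *
import pickle
s=manip.get_state();print(s)
for n in ["scene","side","wrist"]:
    im=save(n,n+"0.png"); pickle.dump(im,open(n+"0.pkl","wb"))
    print(n,im["fx"],im["cx"],im["cy"],[ (k,im[k]) for k in im if k in("R","t","tool_from_camera")])
E
```

```text
{'clock': 0.0, 'qpos': array([-1.23400053e+00,  2.76602808e-01,  1.50612281e+00,  6.88683486e-06,
        1.36073715e+00, -1.20987935e-01]), 'qd': array([-1.81449129e-03,  2.07973693e-04, -9.56096428e-05,  1.13051095e-03,
       -3.50379999e-04, -3.82621201e-04]), 'effort': array([ 2.77485087e-03, -4.16772366e+01, -2.45805627e+01,  2.99887279e-04,
        1.11603033e-02, -9.33645310e-06]), 'position': array([ 0.25395959, -0.51530283,  0.24143938]), 'ee_rot': array([-9.29981889e-04,  9.73918165e-01,  2.26897627e-01, -9.73532338e-05]), 'contact_force': array([-0.15735498,  1.1601188 ,  0.17538164]), 'moment': array([0.00321769, 0.05959157, 0.05268673]), 'width': 0.08547340037663635}
scene 515.1155898886163 313.44826730118507 206.55849129567554 [('R', array([[ 0.48950387, -0.87184544,  0.0164771 ],
       [-0.33702446, -0.2065846 , -0.91855175],
       [ 0.80423907,  0.44408145, -0.3949572 ]])), ('t', array([-0.30594803,  0.28303571,  0.99037504]))]
side 503.1614377514987 317.4376777669076 200.0487091396475 [('R', array([[-0.91004341, -0.41431952, -0.01266206],
       [-0.24741691,  0.56744703, -0.78535899],
       [ 0.33257461, -0.71157796, -0.61891109]])), ('t', array([0.46827409, 0.22802706, 1.02137931]))]
wrist 321.8066615547834 314.44191930517434 201.67986157584028 [('tool_from_camera', array([[ 1.32724661e-03, -9.51025658e-01, -3.09109100e-01,
         8.02952188e-02],
       [ 9.99999108e-01,  1.30761397e-03,  2.70684316e-04,
        -5.27887803e-04],
       [ 1.46767649e-04, -3.09109184e-01,  9.51026546e-01,
        -1.31290983e-01],
       [ 0.00000000e+00,  0.00000000e+00,  0.00000000e+00,
         1.00000000e+00]]))]
```

View pics/scene0.png

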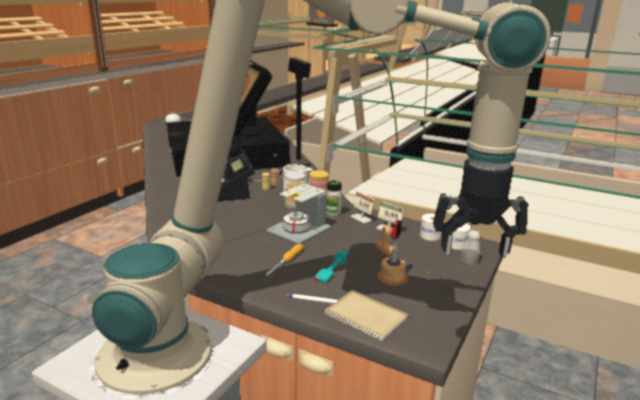

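View pics/side0.png

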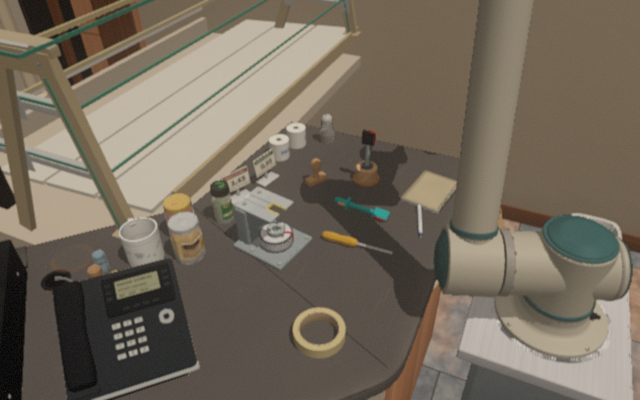

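View pics/wrist0.png

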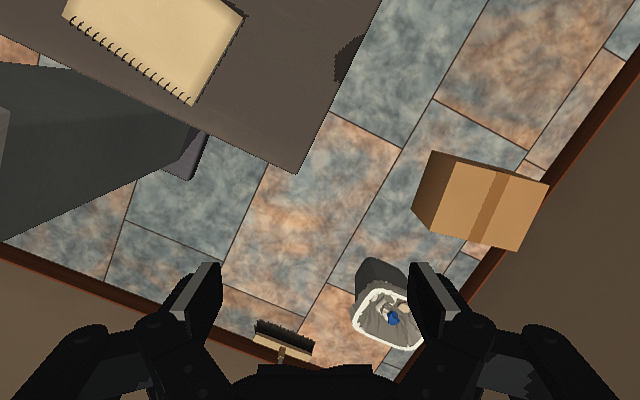

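Shaft candidates: the black-gripped shaft upright in the wooden stand (scene ≈(395,245), side ≈(368,155)), and the turquoise lookalike lying down (scene ≈(332,266), side ≈(365,208)). By the description I want the first. Next I take close crops.

```bash
python3 - <<'E'
import cv2,numpy as np
a=cv2.imread("pics/scene0.png");b=cv2.imread("pics/side0.png")
A=cv2.resize(a[205:295,350:450],None,fx=4,fy=4,interpolation=cv2.INTER_CUBIC)
B=cv2.resize(b[115:205,320:420],None,fx=4,fy=4,interpolation=cv2.INTER_CUBIC)
cv2.imwrite("pics/crop1.png",np.hstack([A,B]))
A=cv2.resize(a[170:250,255:355],None,fx=4,fy=4,interpolation=cv2.INTER_CUBIC)
B=cv2.resize(b[180:280,220:320],None,fx=4,fy=4,interpolation=cv2.INTER_CUBIC)
A=cv2.copyMakeBorder(A,0,80,0,0,0)
cv2.imwrite("pics/crop2.png",np.hstack([A,B]))
E
```

```text
(no output)
```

View pics/crop1.png

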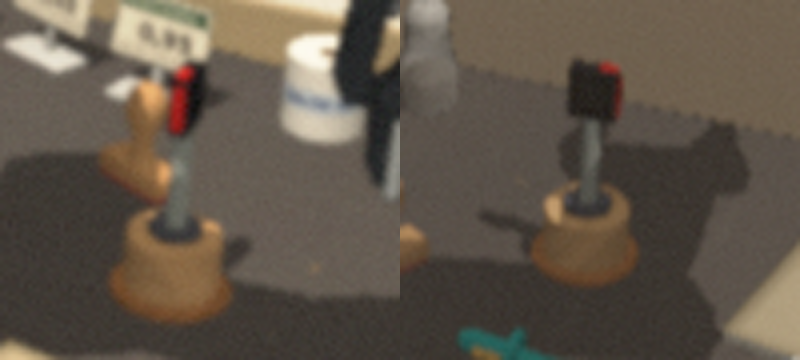

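View pics/crop2.png

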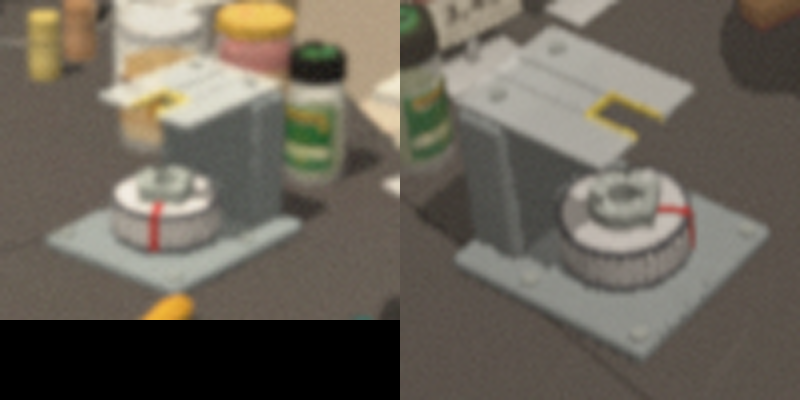

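```bash
python3 - <<'E'
from h import *
import pickle
S=pickle.load(open("scene0.pkl","rb"));D=pickle.load(open("side0.pkl","rb"))
def tri(p,q):
    o1,d1=ray(S,*p);o2,d2=ray(D,*q)
    A=np.stack([d1,-d2],1);x=np.linalg.lstsq(A,o2-o1,rcond=None)[0]
    a=o1+d1*x[0];b=o2+d2*x[1];return ((a+b)/2).round(4),np.linalg.norm(a-b).round(4)
print("collar",onplane(S,393.7,262,.048),onplane(D,367,165.7,.048))
print("grip",tri((396.7,230),(368.7,137.5)))
c=lambda x,y:(x/4+255,y/4+170); e=lambda x,y:((x-400)/4+220,y/4+180)
print("hub",onplane(S,*c(163,180),.054),onplane(D,*e(625,192),.054),tri(c(163,180),e(625,192)))
print("slot end S",[onplane(S,*c(*p),.115).round(3) for p in[(155,92),(185,96),(140,107),(172,108)]])
print("slot D",[onplane(D,*e(*p),.115).round(3) for p in[(608,95),(588,112),(661,119),(635,138)]])
print("plate D",[onplane(D,*e(*p),.115).round(3) for p in[(550,28),(692,90),(600,165),(455,92)]])
print("foot D",[onplane(D,*e(*p),.0).round(3) for p in[(768,232),(645,358),(457,258)]])
print("foot S",[onplane(S,*c(*p),.0).round(3) for p in[(48,240),(178,292),(300,225)]])
print("red D",[onplane(D,*e(*p),.042).round(3) for p in[(660,210),(690,212)]])
print("red S",[onplane(S,*c(*p),.042).round(3) for p in[(158,203),(155,217)]])
W=pickle.load(open("wrist0.pkl","rb"));print(W["fx"],W["fy"])
print("cam",ray(S,300,200)[0],ray(D,300,200)[0])
# red stripe in both
for im,f in((S,"scene0"),(D,"side0")):
    a=im["color"].astype(int);m=(a[:,:,0]>110)&(a[:,:,1]<60)&(a[:,:,2]<60)
    n,l,st,ce=cv2.connectedComponentsWithStats(m.astype(np.uint8))
    print(f,[(st[i],ce[i].round(1)) for i in range(1,n) if st[i,4]>5])
E
```

```text
collar [ 0.49382173 -0.29397946  0.048     ] [ 0.4956257  -0.28263947  0.048     ]
grip (array([ 0.4989, -0.2924,  0.1305]), np.float64(0.0009))
hub [0.59544049 0.04221368 0.054     ] [0.59664923 0.04598022 0.054     ] (array([0.598 , 0.044 , 0.0523]), np.float64(0.0007))
slot end S [array([0.606, 0.055, 0.115]), array([0.611, 0.034, 0.115]), array([0.577, 0.05 , 0.115]), array([0.587, 0.03 , 0.115])]
slot D [array([0.608, 0.037, 0.115]), array([0.611, 0.055, 0.115]), array([0.571, 0.044, 0.115]), array([0.576, 0.064, 0.115])]
plate D [array([ 0.669, -0.005,  0.115]), array([0.567, 0.014, 0.115]), array([0.583, 0.092, 0.115]), array([0.688, 0.069, 0.115])]
foot D [array([ 0.533, -0.009,  0.   ]), array([0.552, 0.113, 0.   ]), array([0.692, 0.085, 0.   ])]
foot S [array([0.564, 0.12 , 0.   ]), array([ 0.542, -0.002,  0.   ]), array([ 0.682, -0.025,  0.   ])]
red D [array([0.578, 0.04 , 0.042]), array([0.561, 0.035, 0.042])]
red S [array([0.582, 0.038, 0.042]), array([0.562, 0.028, 0.042])]
321.8066615547834 321.8066615547834
cam [-0.5513456  -0.64807576  0.65617983] [0.14288267 0.79141283 0.8171554 ]
scene0 [(array([394, 222,   4,   4,  10], dtype=int32), array([395.8, 223.4])), (array([392, 227,   4,  11,  36], dtype=int32), array([393.8, 232.1]))]
side0 []
```

```bash
python3 - <<'E'
from h import *
import pickle
S=pickle.load(open("scene0.pkl","rb"));D=pickle.load(open("side0.pkl","rb"))
def tri(p,q):
    o1,d1=ray(S,*p);o2,d2=ray(D,*q)
    A=np.stack([d1,-d2],1);x=np.linalg.lstsq(A,o2-o1,rcond=None)[0]
    a=o1+d1*x[0];b=o2+d2*x[1];return ((a+b)/2).round(4),np.linalg.norm(a-b).round(4)
print(tri((393.8,232.1),(373.5,137.5)))
E
```

```text
(array([ 0.4848, -0.2916,  0.1324]), np.float64(0.0027))
```

Call:
move_arm --series '[[[0.012,0.011,0.003,0,0,0.122,0.085],[0.012,0.011,0.003,0,0,0.122,0.085],[0.012,0.011,0.003,0,0,0.122,0.085],[0.012,0.011,0.003,0,0,0.122,0.085],[0.012,0.011,0.003,0,0,0.122,0.085],[0.012,0.011,0.003,0,0,0.122,0.085],[0.012,0.011,0.003,0,0,0.122,0.085],[0.012,0.011,0.003,0,0,0.122,0.085],[0.012,0.011,0.003,0,0,0.122,0.085],[0.012,0.011,0.003,0,0,0.122,0.085],[0.012,0.011,0,0,0,0.122,0.085],[0.012,0.011,0,0,0,0.122,0.085],[0.012,0.011,0,0,0,0.122,0.085],[0.012,0.011,0,0,0,0.122,0.085],[0.012,0.011,0,0,0,0.122,0.085],[0.012,0.011,0,0,0,0.122,0.085],[0.012,0.011,0,0,0,0.122,0.085],[0.012,0.011,0,0,0,0.122,0.085],[0.012,0.011,0,0,0,0.122,0.085],[0.012,0.011,0,0,0,0.122,0.085]]]'

```text
clock: 1.82
position: [0.4945, -0.2951, 0.2719]
ee_rot: [-0.0, 0.119, 0.993, 0.0]
contact_force: [-0.1, 0.5, 0.2]
width: 0.0851
```

Call:
move_arm --series '[[[0.003,0.002,0,0,0,0.12,0.085],[0.002,0.002,0,0,0,0.12,0.085],[0,0,0,0,0,0,0.085],[0,0,0,0,0,0,0.085]]]'

```text
clock: 2.15
position: [0.4991, -0.2916, 0.272]
ee_rot: [-0.0, 0.003, 1.0, 0.0]
contact_force: [0.6, 1.0, 0.2]
width: 0.085
```

```bash
cat >> h.py <<'E'
from scipy.spatial.transform import Rotation as Ro
def T_tool(s):
    q=s["ee_rot"];T=np.eye(4);T[:3,:3]=Ro.from_quat([q[1],q[2],q[3],q[0]]).as_matrix();T[:3,3]=s["position"];return T
def wrist(fn):
    s=manip.get_state(); im=save("wrist",fn); T=T_tool(s)@np.array(im["tool_from_camera"]); Ti=np.linalg.inv(T)
    im["R"]=Ti[:3,:3];im["t"]=Ti[:3,3]
    print("clk",s["clock"],"pos",s["position"].round(4),"xyaw",np.arctan2(*T_tool(s)[[1,0],0]).round(4),"zax",T_tool(s)[:3,2].round(4),"q",s["qpos"].round(2),"w",s["width"].round(4),"F",s["contact_force"].round(2),"M",s["moment"].round(2))
    return im,s
E
python3 - <<'E'
from h import *
import pickle
im,s=wrist("w1.png");pickle.dump(im,open("w1.pkl","wb"))
E
```

```text
Traceback (most recent call last):
  File "h.py", line 19, in wrist
    print("clk",s["clock"],"pos",s["position"].round(4),"xyaw",np.arctan2(*T_tool(s)[[1,0],0]).round(4),"zax",T_tool(s)[:3,2].round(4),"q",s["qpos"].round(2),"w",s["width"].round(4),"F",s["contact_force"].round(2),"M",s["moment"].round(2))
                                                                                                                                                                  ^^^^^^^^^^^^^^^^
AttributeError: 'float' object has no attribute 'round'
```

View pics/w1.png

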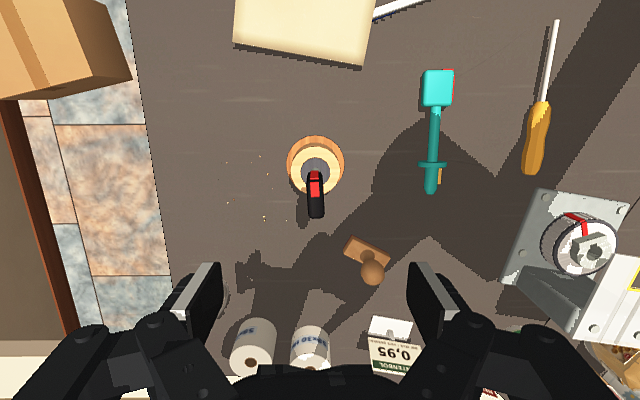

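```bash
sed -i 's/s\["width"\].round(4)/round(float(s["width"]),4)/' h.py
python3 - <<'E'
from h import *
import pickle
im,s=wrist("w2.png");pickle.dump(im,open("w2.pkl","wb"))
c=im["color"][:,:,::-1]
A=cv2.resize(c[125:225,270:365],(380,400),interpolation=cv2.INTER_CUBIC)
B=cv2.resize(c[180:300,500:640],None,fx=2.9,fy=2.9,interpolation=cv2.INTER_CUBIC)[:400]
B=cv2.copyMakeBorder(B,0,400-B.shape[0],0,0,0)
cv2.imwrite("pics/crop3.png",np.hstack([A,B]));print(B.shape)
E
```

```text
clk 2.2 pos [ 0.4989 -0.2919  0.2721] xyaw 3.1349 zax [-5.e-04  2.e-04 -1.e+00] q [-0.65  0.27  1.45 -0.    1.43 -2.21] w 0.0846 F [-1.27  0.27  0.64] M [-0.02  0.01  0.06]
(400, 406, 3)
```

View pics/crop3.png

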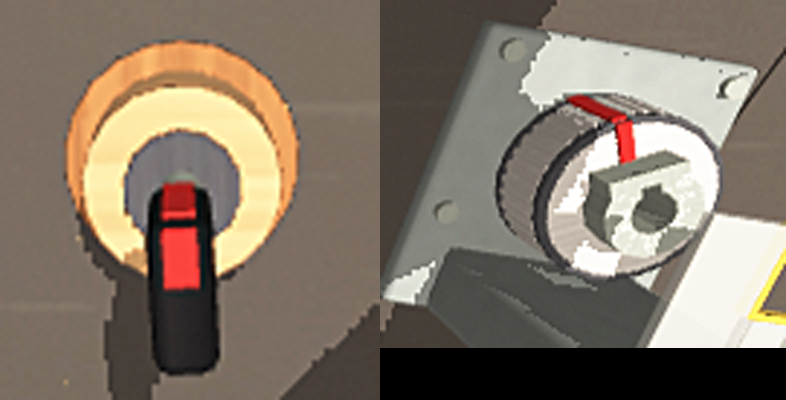

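```bash
python3 - <<'E'
from h import *
import pickle
im=pickle.load(open("w2.pkl","rb"))
g=lambda x,y,z:onplane(im,270+x/4,125+y/4,z).round(4)
h=lambda x,y,z:onplane(im,500+(x-380)/2.9,180+y/2.9,z).round(4)
a=g(180,222,.152);b=g(187,371,.152);print("grip ends",a,b,np.linalg.norm(a-b),(a+b)/2,"yaw",np.arctan2(*(b-a)[[1,0]]))
print("width",g(147,255,.152),g(216,255,.152),g(153,340,.152),g(219,340,.152))
print("redtop",[g(*p,.152) for p in[(163,228),(196,228),(163,288),(200,288)]])
print("stand",g(182,182,.042),g(82,182,.042),g(282,182,.042),g(182,85,.042),g(182,285,.042))
print("collar",g(182,188,.048),g(125,185,.048),g(240,185,.048))
print("bore",h(656,206,.054),"key",h(650,185,.054),"red",h(628,160,.042),h(625,122,.042))
print("rim",h(720,180,.042),h(545,210,.042),h(600,277,.042),h(670,115,.042))
print("foot",h(487,22,0.004),h(757,70,0.004))
E
```

```text
grip ends [ 0.484  -0.2902  0.152 ] [ 0.5161 -0.2889  0.152 ] 0.032126313202731516 [ 0.50005 -0.28955  0.152  ] yaw 0.04047632331012963
width [ 0.4909 -0.297   0.152 ] [ 0.491 -0.283  0.152] [ 0.5092 -0.296   0.152 ] [ 0.5093 -0.2823  0.152 ]
redtop [array([ 0.4853, -0.2937,  0.152 ]), array([ 0.4853, -0.287 ,  0.152 ]), array([ 0.4979, -0.2938,  0.152 ]), array([ 0.498 , -0.2862,  0.152 ])]
stand [ 0.5003 -0.2895  0.042 ] [ 0.5002 -0.3181  0.042 ] [ 0.5005 -0.2608  0.042 ] [ 0.4727 -0.2893  0.042 ] [ 0.5312 -0.2896  0.042 ]
collar [ 0.5007 -0.2895  0.048 ] [ 0.4998 -0.3055  0.048 ] [ 0.5    -0.2731  0.048 ]
bore [0.5984 0.0467 0.054 ] key [0.5888 0.0417 0.054 ] red [0.5829 0.0407 0.042 ] [0.5656 0.0351 0.042 ]
rim [0.5924 0.0823 0.042 ] [0.6061 0.011  0.042 ] [0.6391 0.0428 0.042 ] [0.5626 0.053  0.042 ]
foot [ 0.5328 -0.0042  0.004 ] [0.556  0.1225 0.004 ]
```

Call:
move_arm --series '[[[0.0014,0.0024,-0.024,0,0,0.05,0.085],[0,0,-0.03,0,0,0,0.085],[0,0,-0.03,0,0,0,0.085],[0,0,-0.03,0,0,0,0.085],[0,0,-0.024,0,0,0,0.07],[0,0,-0.01,0,0,0,0.05],[0,0,0,0,0,0,0.03],[0,0,0,0,0,0,0.01],[0,0,0,0,0,0,0.005],[0,0,0,0,0,0,0.005],[0,0,0,0,0,0,0.005],[0,0,0,0,0,0,0.005]]]' --newtons 80

```text
clock: 3.25
position: [0.5017, -0.2906, 0.1264]
ee_rot: [0.002, -0.023, 1.0, -0.002]
contact_force: [0.9, -1.6, 6.3]
width: 0.013
```

```bash
python3 - <<'E'
from h import *
import pickle
im,s=wrist("w3.png");pickle.dump(im,open("w3.pkl","wb"))
E
```

```text
clk 3.25 pos [ 0.5017 -0.2906  0.1264] xyaw -3.0954 zax [ 0.0034 -0.003  -1.    ] q [-0.64  0.37  1.67 -0.    1.1  -2.26] w 0.013 F [ 0.85 -1.6   6.29] M [-0.17  0.06 -0.03]
```

View pics/w3.png

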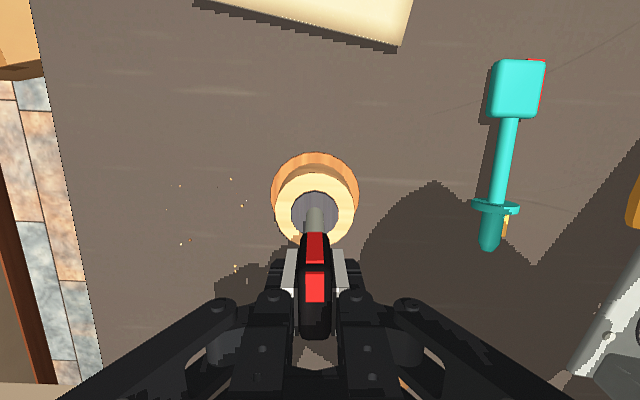

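Call:
move_arm --series '[[[0,0,0.015,0,0,0,0.005],[0,0,0.025,0,0,0,0.005],[0,0,0.03,0,0,0,0.005],[0,0,0.02,0,0,0,0.005],[0.002,0.025,0,0,0,0.02,0.005],[0.002,0.025,0,0,0,0.02,0.005],[0.002,0.025,0,0,0,0.02,0.005],[0.002,0.025,0,0,0,0.02,0.005],[0.002,0.025,0,0,0,0.02,0.005],[0.002,0.025,0,0,0,0.02,0.005],[0.002,0.025,0,0,0,0.02,0.005],[0.002,0.025,0,0,0,0.02,0.005],[0.002,0.025,0,0,0,0.02,0.005],[0.002,0.025,0,0,0,0.02,0.005],[0.002,0.025,0,0,0,0.02,0.005],[0.003,0.025,0,0,0,0.02,0.005],[0.003,0.024,0,0,0,0.02,0.005],[0.004,0.024,0,0,0,0.034,0.005],[0,0,0,0,0,0,0.005],[0,0,0,0,0,0,0.005]]]'

```text
clock: 4.97
position: [0.532, 0.0597, 0.214]
ee_rot: [-0.001, -0.17, 0.985, 0.0]
contact_force: [-0.9, -0.5, -2.6]
width: 0.0129
```

```bash
python3 - <<'E'
from h import *
import pickle
im,s=wrist("w4.png");pickle.dump(im,open("w4.pkl","wb"))
for n in ["scene","side"]:
    im=save(n,n+"4.png"); pickle.dump(im,open(n+"4.pkl","wb"))
a=cv2.imread("pics/scene4.png");b=cv2.imread("pics/side4.png")
A=cv2.resize(a[130:250,240:340],None,fx=4,fy=4,interpolation=cv2.INTER_CUBIC)
B=cv2.resize(b[150:270,220:320],None,fx=4,fy=4,interpolation=cv2.INTER_CUBIC)
cv2.imwrite("pics/crop4.png",np.hstack([A,B]))
E
```

```text
clk 4.9667 pos [0.532  0.0597 0.214 ] xyaw -2.7991 zax [-0.001 -0.    -1.   ] q [-0.02  0.23  1.63 -0.    1.27 -1.93] w 0.0129 F [-0.86 -0.48 -2.56] M [-0.03  0.    0.01]
```

View pics/w4.png

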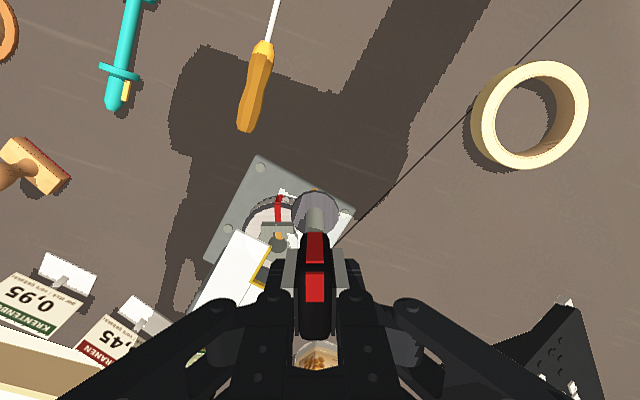

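View pics/crop4.png

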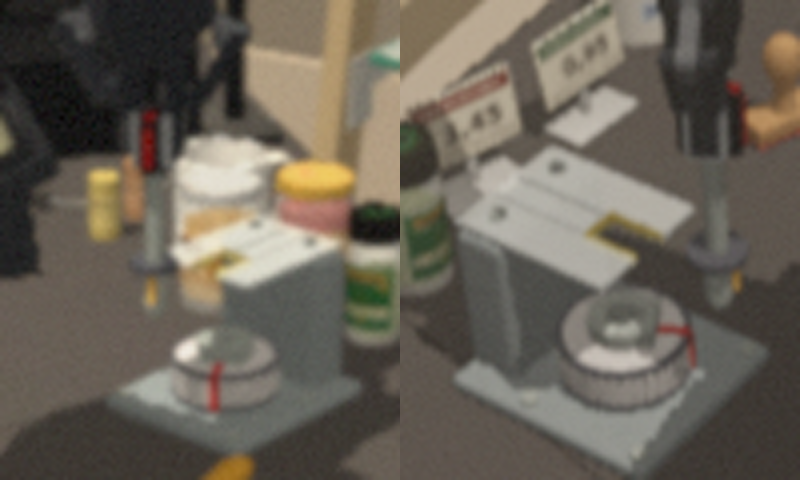

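```bash
python3 - <<'E'
from h import *
c=cv2.imread("pics/w4.png")
cv2.imwrite("pics/crop5.png",cv2.resize(c[150:290,200:380],None,fx=4,fy=4,interpolation=cv2.INTER_CUBIC))
E
```

```text
(no output)
```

View pics/crop5.png

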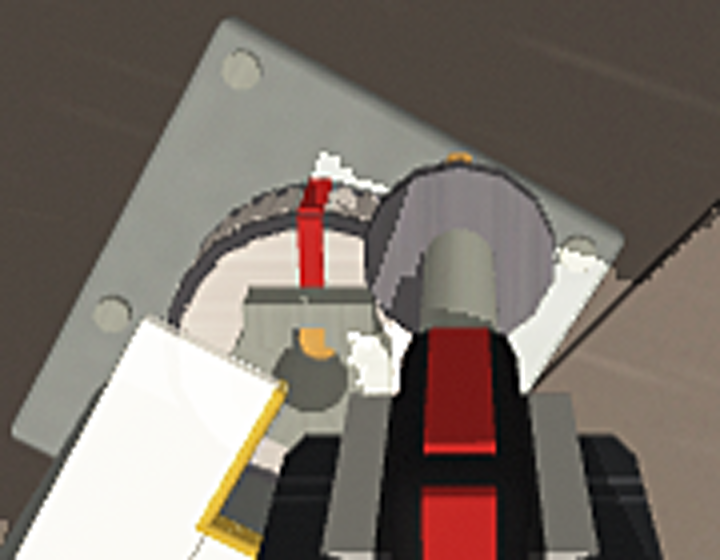

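```bash
python3 - <<'E'
from h import *
import pickle
im=pickle.load(open("w4.pkl","rb"))
g=lambda x,y,z:onplane(im,200+x/4,150+y/4,z).round(4)
for z in(.1356,):
  print("collar",g(461,255,z),g(367,255,z),g(555,255,z),g(461,165,z),g(461,345,z))
b=g(312,379,.054);print("bore",b,g(273,379,.054),g(348,379,.054),g(312,345,.054),g(312,412,.054))
for p in((312,285),(311,207)):
  r=g(*p,.042);print("red",r,np.hypot(*(b-r)[:2]),np.arctan2(*(b-r)[[1,0]]))
print("slot",g(285,388,.115),g(205,525,.115),g(255,548,.115))
print("foot",g(225,20,.0),g(620,238,.0),g(15,432,0))
print("grip top",[g(*p,.0956+.144) for p in((460,450),(430,450),(492,450))])
S=pickle.load(open("side4.pkl","rb"))
e=lambda x,y,z:onplane(S,(x-400)/4+220,y/4+150,z).round(4)
print("side slot",e(590,232,.115),e(608,215,.115),e(635,258,.115),e(660,238,.115))
print("side bore",e(622,330,.054),"rim",e(557,330,.042),e(694,330,.042),e(625,288,.042),e(625,378,.042),"red",e(655,329,.042),e(690,330,.042))
print("side tip",e(719,302,.0956),"collar",e(718,250,.1326))
E
```

```text
collar [0.5302 0.0605 0.1356] [0.5357 0.0451 0.1356] [0.5247 0.0759 0.1356] [0.5148 0.055  0.1356] [0.5462 0.0662 0.1356]
bore [0.6018 0.0471 0.054 ] [0.6051 0.0379 0.054 ] [0.5988 0.0555 0.054 ] [0.593  0.0443 0.054 ] [0.6105 0.0498 0.054 ]
red [0.5828 0.0397 0.042 ] 0.02039019372149271 0.3713991607852483
red [0.5631 0.0331 0.042 ] 0.04115446512834296 0.34711022039005307
slot [0.5753 0.0399 0.115 ] [0.6104 0.0336 0.115 ] [0.6121 0.0449 0.115 ]
foot [ 0.535  -0.0049  0.    ] [0.557  0.1186 0.    ] [ 0.6751 -0.0289  0.    ]
grip top [array([0.5122, 0.0536, 0.2396]), array([0.5132, 0.051 , 0.2396]), array([0.5112, 0.0564, 0.2396])]
side slot [0.6098 0.0542 0.115 ] [0.6079 0.037  0.115 ] [0.5764 0.0641 0.115 ] [0.5718 0.0434 0.115 ]
side bore [0.5909 0.0603 0.054 ] rim [0.6323 0.0639 0.042 ] [0.5599 0.0321 0.042 ] [0.6139 0.0153 0.042 ] [0.5774 0.0836 0.042 ] red [0.5809 0.0404 0.042 ] [0.562 0.033 0.042]
side tip [0.5288 0.0588 0.0956] collar [0.528  0.0587 0.1326]
```

Call:
move_arm --series '[[[0,0,-0.012,0,0,0.005,0.005],[0,0,-0.012,0,0,0.005,0.005],[0,0,-0.01,0,0,0.003,0.005],[0.008,-0.0015,0,0,0,0,0.005],[0.008,-0.0015,0,0,0,0,0.005],[0.008,-0.0014,0,0,0,0,0.005],[0.008,-0.0014,0,0,0,0,0.005],[0.008,-0.0015,0,0,0,0,0.005],[0,0,0,0,0,0,0.005]]]'

```text
clock: 5.87
position: [0.5754, 0.0508, 0.1807]
ee_rot: [0.001, -0.175, 0.984, -0.0]
contact_force: [0.3, -0.3, -1.5]
width: 0.013
```

```bash
python3 - <<'E'
from h import *
import pickle
im,s=wrist("w5.png");pickle.dump(im,open("w5.pkl","wb"))
c=cv2.imread("pics/w5.png")
A=cv2.resize(c[150:290,220:400],None,fx=2.2,fy=2.2,interpolation=cv2.INTER_CUBIC)
im=save("side","side5.png"); pickle.dump(im,open("side5.pkl","wb"))
B=cv2.resize(cv2.imread("pics/side5.png")[160:260,220:320],None,fx=4,fy=4,interpolation=cv2.INTER_CUBIC)
A=cv2.copyMakeBorder(A,0,400-A.shape[0],0,0,0)
cv2.imwrite("pics/crop6.png",np.hstack([A,B]))
E
```

```text
clk 5.8667 pos [0.5754 0.0508 0.1807] xyaw -2.7888 zax [ 3.e-03 -2.e-04 -1.e+00] q [-0.03  0.32  1.6  -0.    1.22 -1.96] w 0.013 F [ 0.31 -0.3  -1.51] M [ 0.02  0.   -0.02]
```

View pics/crop6.png

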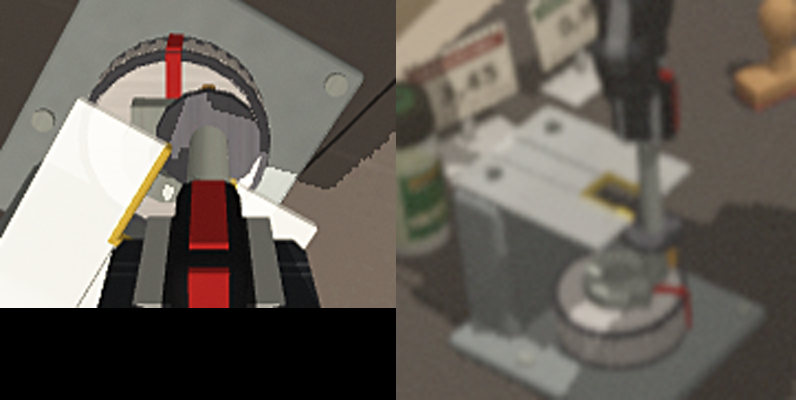

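Call:
move_arm --series '[[[0.006,-0.001,0,0,0,0,0.005],[0.006,-0.001,0,0,0,0,0.005],[0.006,-0.0011,0,0,0,0,0.005],[0.006,-0.0011,0,0,0,0,0.005],[0.005,-0.0008,0,0,0,0,0.005],[0,0,0,0,0,0,0.005],[0,0,0,0,0,0,0.005],[0,0,0,0,0,0,0.005]]]'

```text
clock: 6.63
position: [0.6012, 0.0463, 0.1801]
ee_rot: [-0.0, -0.176, 0.984, 0.0]
contact_force: [1.4, 0.2, -2.2]
width: 0.0134
```

```bash
python3 - <<'E'
from h import *
import pickle
im,s=wrist("w6.png");pickle.dump(im,open("w6.pkl","wb"))
c=cv2.imread("pics/w6.png")
A=cv2.resize(c[150:290,220:400],None,fx=2.2,fy=2.2,interpolation=cv2.INTER_CUBIC)
im=save("side","side6.png"); pickle.dump(im,open("side6.pkl","wb"))
B=cv2.resize(cv2.imread("pics/side6.png")[160:260,220:320],None,fx=4,fy=4,interpolation=cv2.INTER_CUBIC)
A=cv2.copyMakeBorder(A,0,400-A.shape[0],0,0,0)
cv2.imwrite("pics/crop7.png",np.hstack([A,B]))
E
```

```text
clk 6.6333 pos [0.6012 0.0463 0.1801] xyaw -2.7884 zax [-9.e-04  2.e-04 -1.e+00] q [-0.04  0.36  1.54  0.    1.24 -1.96] w 0.0134 F [ 1.43  0.23 -2.24] M [-0.04 -0.01 -0.  ]
```

View pics/crop7.png

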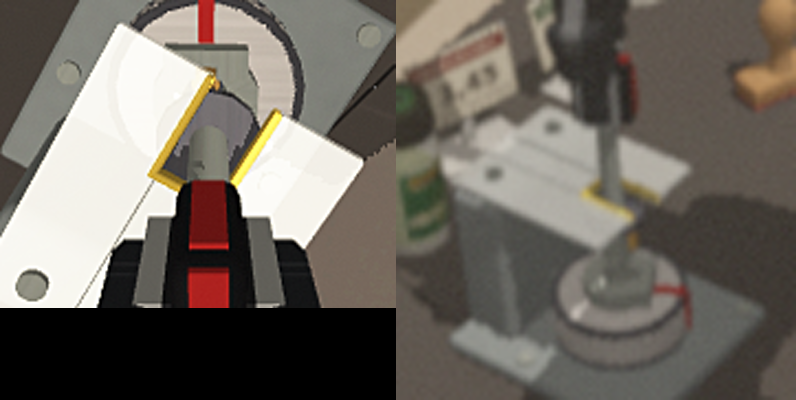

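Call:
move_arm --series '[[[0,0,-0.004,0,0,0,0.005],[0,0,-0.004,0,0,0,0.005],[0,0,-0.004,0,0,0,0.005],[0,0,-0.003,0,0,0,0.005],[0,0,-0.002,0,0,0,0.005],[0,0,0,0,0,0,0.005],[0,0,0,0,0,0,0.005]]]'

```text
clock: 7.32
position: [0.6015, 0.0463, 0.1631]
ee_rot: [-0.0, -0.176, 0.984, 0.0]
contact_force: [0.5, 0.1, -2.1]
width: 0.0132
```

```bash
python3 - <<'E'
from h import *
import pickle
im,s=wrist("w7.png");pickle.dump(im,open("w7.pkl","wb"))
c=cv2.imread("pics/w7.png")
cv2.imwrite("pics/crop8.png",cv2.resize(c[150:290,220:400],None,fx=4,fy=4,interpolation=cv2.INTER_CUBIC))
E
```

```text
clk 7.3167 pos [0.6015 0.0463 0.1631] xyaw -2.7884 zax [-4.e-04  1.e-04 -1.e+00] q [-0.04  0.37  1.57  0.    1.2  -1.96] w 0.0132 F [ 0.46  0.13 -2.07] M [-0.03  0.02 -0.02]
```

View pics/crop8.png

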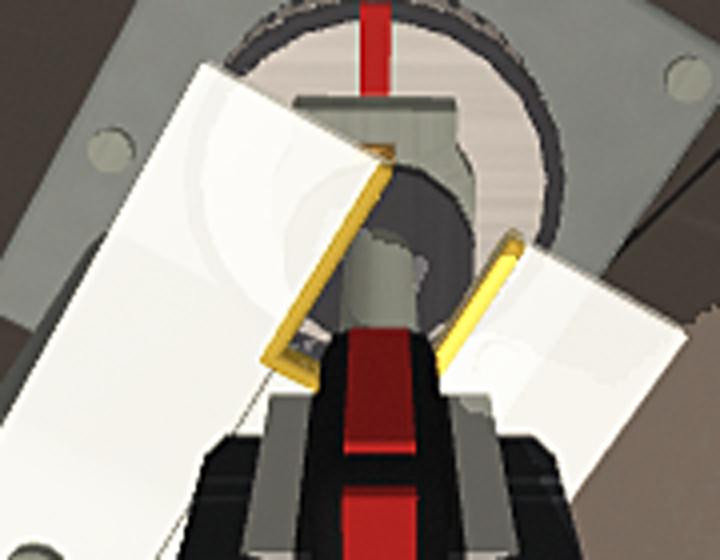

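```bash
python3 - <<'E'
from h import *
import pickle
im=pickle.load(open("w7.pkl","rb"))
g=lambda x,y,z:onplane(im,220+x/4,150+y/4,z).round(4)
z=.0847
a,b,t=g(285,250,z),g(472,250,z),g(385,165,z);print("collar",a,b,(a+b)/2,t,np.linalg.norm(a-b))
a,b=g(185,170,.042),g(547,170,.042);print("disc lr",a,b,(a+b)/2,np.linalg.norm(a-b))
for p in((376,95),(376,8)):
  r=g(*p,.042);print("red",r,[np.arctan2(c[1]-r[1],c[0]-r[0]).round(3) for c in((.600,.047),(.6,.0463),(.602,.047))],np.hypot(r[0]-.6,r[1]-.047))
print("slot",g(385,165,.115),g(265,362,.115),g(520,240,.115))
E
```

```text
collar [0.6046 0.0311 0.0847] [0.5933 0.0615 0.0847] [0.59895 0.0463  0.0847 ] [0.5842 0.042  0.0847] 0.03243223704896102
disc lr [0.6109 0.0086 0.042 ] [0.5852 0.078  0.042 ] [0.59805 0.0433  0.042  ] 0.07400574302038997
red [0.5827 0.0398 0.042 ] [np.float64(0.394), np.float64(0.359), np.float64(0.357)] 0.018738463117342345
red [0.5663 0.0338 0.042 ] [np.float64(0.373), np.float64(0.355), np.float64(0.354)] 0.03619295511560222
slot [0.5759 0.0388 0.115 ] [0.6116 0.0325 0.115 ] [0.5798 0.0615 0.115 ]
```

Call:
move_arm --series '[[[0,0,-0.002,0,0,0,0.005],[0,0,-0.002,0,0,0,0.005],[0,0,-0.001,0,0,0,0.005],[0,0,-0.001,0,0,0,0.005],[0,0,0,0,0,0,0.005],[0,0,0,0,0,0,0.005]]]'

```text
clock: 7.87
position: [0.6015, 0.0463, 0.1572]
ee_rot: [-0.0, -0.176, 0.984, 0.0]
contact_force: [0.1, -0.4, -2.6]
width: 0.0132
```

Call:
move_arm --series '[[[0,0,-0.002,0,0,0,0.005],[0,0,-0.002,0,0,0,0.005],[0,0,-0.002,0,0,0,0.005],[0,0,-0.001,0,0,0,0.005],[0,0,-0.001,0,0,0,0.005],[0,0,0,0,0,0,0.005]]]'

```text
clock: 8.37
position: [0.6014, 0.0462, 0.149]
ee_rot: [-0.0, -0.176, 0.984, 0.0]
contact_force: [-0.7, 0.4, -1.7]
width: 0.0127
```

Call:
move_arm --series '[[[0,0,-0.002,0,0,0,0.005],[0,0,-0.002,0,0,0,0.005],[0,0,-0.002,0,0,0,0.005],[0,0,0,0,0,0,0.005],[0,0,0,0,0,0,0.005]]]'

```text
clock: 8.78
position: [0.6018, 0.0463, 0.1439]
ee_rot: [0.001, -0.176, 0.984, -0.0]
contact_force: [-0.6, -0.2, 4.1]
width: 0.0131
```

Call:
move_arm --series '[[[0,0,-0.002,0,0,0,0.005],[0,0,-0.002,0,0,0,0.005],[0,0,0,0,0,0,0.005],[0,0,0,0,0,0,0.005]]]'

```text
clock: 9.12
position: [0.6019, 0.0463, 0.1397]
ee_rot: [0.0, -0.176, 0.984, -0.0]
contact_force: [-1.0, 0.3, 7.2]
width: 0.0132
```

Call:
move_arm --series '[[[0,0,-0.001,0,0,0,0.005],[0,0,-0.001,0,0,0,0.005],[0,0,0,0,0,0,0.005],[0,0,0,0,0,0,0.005]]]'

```text
clock: 9.45
position: [0.6019, 0.0463, 0.1384]
ee_rot: [0.001, -0.176, 0.984, -0.0]
contact_force: [-0.3, 0.2, 8.7]
width: 0.0128
```

Call:
move_arm --series '[[[0,0,-0.001,0,0,0,0.005],[0,0,-0.001,0,0,0,0.005],[0,0,0,0,0,0,0.005],[0,0,0,0,0,0,0.005]]]'

```text
clock: 9.78
position: [0.602, 0.0462, 0.1383]
ee_rot: [0.001, -0.176, 0.984, -0.0]
contact_force: [-4.1, -0.2, 17.8]
width: 0.0131
```

Call:
move_arm --series '[[[0,0,-0.001,0,0,0,0.005],[0,0,0,0,0,0,0.005],[0,0,0,0,0,0,0.005]]]'

```text
clock: 10.03
position: [0.602, 0.0463, 0.1383]
ee_rot: [0.002, -0.176, 0.984, -0.0]
contact_force: [-5.9, -0.4, 22.2]
width: 0.0129
```

```bash
python3 - <<'E'
from h import *
import pickle
im,s=wrist("w8.png");pickle.dump(im,open("w8.pkl","wb"))
c=cv2.imread("pics/w8.png")
A=cv2.resize(c[150:290,220:400],None,fx=2.2,fy=2.2,interpolation=cv2.INTER_CUBIC)
im=save("side","side8.png"); pickle.dump(im,open("side8.pkl","wb"))
B=cv2.resize(cv2.imread("pics/side8.png")[160:260,220:320],None,fx=4,fy=4,interpolation=cv2.INTER_CUBIC)
A=cv2.copyMakeBorder(A,0,400-A.shape[0],0,0,0)
cv2.imwrite("pics/crop9.png",np.hstack([A,B]))
E
```

```text
clk 10.0333 pos [0.602  0.0463 0.1383] xyaw -2.7882 zax [ 3.3e-03 -2.0e-04 -1.0e+00] q [-0.04  0.39  1.6  -0.    1.15 -1.96] w 0.0129 F [-5.91 -0.36 22.19] M [0.12 1.24 0.01]
```

View pics/crop9.png

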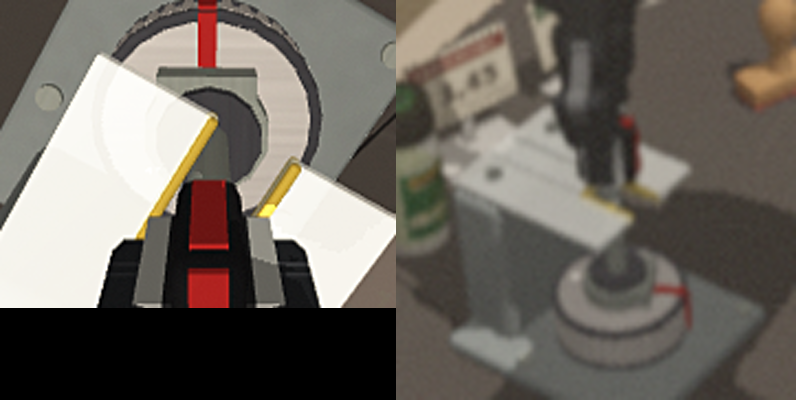

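Call:
move_arm --series '[[[-0.001,0,0,0,0,0,0.005],[0,0,0,0,0,0,0.005],[0,0,0,0,0,0,0.005],[0,0,0,0,0,0,0.005]]]'

```text
clock: 10.47
position: [0.6018, 0.0462, 0.1383]
ee_rot: [0.002, -0.176, 0.984, -0.0]
contact_force: [-4.0, 0.2, 20.9]
width: 0.0131
```

```bash
python3 - <<'E'
from h import *
import pickle
im,s=wrist("w9.png")
W=cv2.imread("pics/w9.png")
save("scene","scene9.png")
im=save("side","side9.png")
A=cv2.resize(cv2.imread("pics/scene9.png")[150:250,255:355],None,fx=4,fy=4,interpolation=cv2.INTER_CUBIC)
B=cv2.resize(cv2.imread("pics/side9.png")[160:260,220:320],None,fx=4,fy=4,interpolation=cv2.INTER_CUBIC)
cv2.imwrite("pics/crop10.png",np.hstack([A,B]))
D=pickle.load(open("side8.pkl","rb"))
p=np.array(proj(D,(.6,.0468,.060)));q=np.array(proj(D,(.6,.0468,.054)));print((p-[220,160])*4+[400,0],(q-[220,160])*4+[400,0])
E
```

```text
clk 10.4667 pos [0.6018 0.0462 0.1383] xyaw -2.7884 zax [ 5.e-03 -1.e-04 -1.e+00] q [-0.04  0.39  1.6   0.    1.14 -1.96] w 0.0131 F [-4.02  0.18 20.87] M [0.1  1.   0.01]
[618.48271086 263.42937364] [619.16621693 271.31408204]
```

View pics/crop10.png

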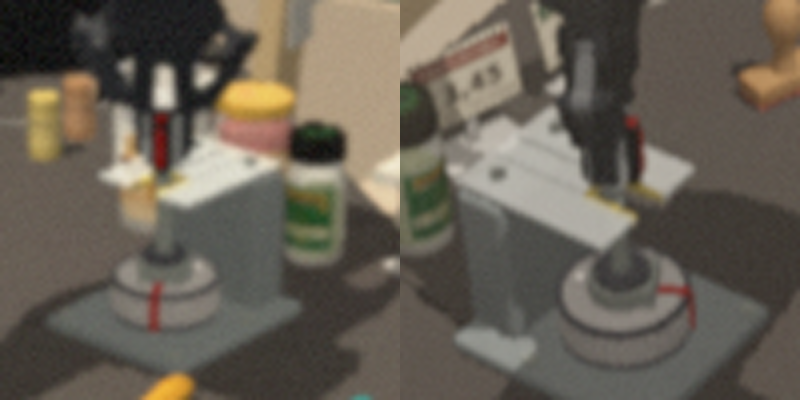

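View pics/w9.png

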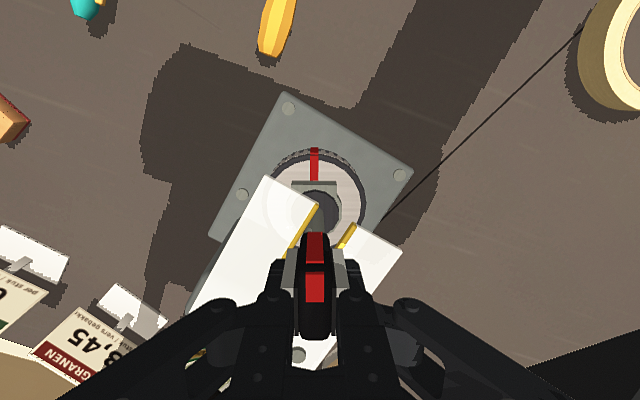

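The collar top appears at side-crop ≈(622,265), against about (618,263) predicted for home. The wrist view shows the red line still aligned with the key stripe, and the screwdriver, stamp and tape are undisturbed.

```bash
python3 - <<'E'
from rig import manip
print(manip.sign_off()); s=manip.get_state(); print(s["clock"],s["position"],s["contact_force"],s["width"])
E
```

```text
the job is handed in; nothing more can be done
None
the job is handed in; nothing more can be done
```

The shaft is seated in the pulley hub with its collar on the hub face. I handed the job in at about 10.5 s, with the gripper still holding the grip and pressing down. No verdict was reported.

I lifted the black-gripped shaft out of its stand, slid it in level under the guard through the front slot, turned it about 0.31 rad to match the red keyway line, and lowered it.

**Key:** it went past the depth where it would stop if unaligned with no rise in force. The shaft and the red line agreed to about 0.01 rad.

**Spring:** I met it at the expected depth. It then built up to about 9 N on the wrist reading, roughly 11 N once the shaft's weight is counted, a little above the 9 N stated.

**Home:** the shaft hit a hard stop with the tool at z = 0.1383 m, against 0.1384 m predicted. It was held there with about 21 N down. The side camera shows the collar on the hub.

**What did not fully agree:**
- **Side load:** about 4 N sideways and 1 N m remained, with a tool tilt of 0.005 rad. I eased it by 1 mm but did not remove it entirely.
- **Hub position:** the pulley-axis estimates scattered by up to about 4 mm between views, and one bad pick was about 1 cm off. I aimed at a point among the consistent ones.
- **Bystanders:** I never moved near the screwdriver, stamp or tape, and they looked undisturbed in the last wrist picture. I did not measure their positions before and after.

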